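# Put the tin away in the worktop cupboard

### The job

Put the tin of food away in the little cream cupboard on the worktop: swing its green door, which stands ajar, wide open, slide the tin along the worktop through the opening without lifting or toppling it, then swing the door fully shut with the tin inside. Leave the yogurt tub and the garlic bulb that stand beyond the tin where they are.

Things in the scene. Friction and masses are not known exactly. Their poses are not given: they have to be found in the camera images.
- cupboard: Fixed cream box, open at the front, no floor, so things slide in along the worktop (z = -0.006). Origin and axes as point cupboard_mouth. Side walls 12 thick (y = -60 to +60 outside); inner space 122 deep; pale wooden roof 10 thick, y = -62 to +62, its top 76 above the worktop. A finger scoop is cut out of the roof's front edge: y = -45 to +45, x = 0 to 22.
- cupboard_mouth (a point): Middle of the cupboard's front opening, at worktop level. Level x axis points into the cupboard, y along its front, z up; the front plane is x = 0. The opening is 96 wide (y = -48 to +48) and 66 high. A wall cabinet hangs beyond the work: its front lies at x = 0.577 and its underside at z = 0.446 in the world, so keep the wrist on the robot's side of it.
- door (a joint): The cupboard's green side-hinged door: 0 = shut (lying on the front plane), grows in rad as it opens outward, up to its stop at 1.7; it stands ajar at 0.5 to 1.05 at the start. It swings easily (below 1 N at its free edge) and stays where it is left.
- door_hinge (a point): On the door's upright hinge axis, 39 above the worktop, at x = 0, y = -59 of cupboard_mouth. Axes turn with the door: y from hinge to free edge, z up, inner face at x = -1, outer at x = -12. Door spans y = 2 to 118, 4 to 74 above the worktop. Opening turns it counter-clockwise from above. Copper knob, 16 across, stands 16 out of the outer face at y = 105, 39 above the worktop.
- door_edge (a point): Middle of the door's free edge (same axes as door_hinge), 118 from the hinge axis, 39 above the worktop.
- tin_center (a point): Centre of the loose food tin, an upright closed cylinder with a teal paper label, 75 diameter and 58 high, about 0.25 kg; its centre lies 29 above the worktop when it stands. It starts in front of the opening, outside the door's swing. z is its upright axis.
- tub_center (a point): Centre of the loose white yogurt tub with a foil lid, 72 diameter, 71 high, on the worktop beyond the tin: leave it alone.
- garlic_center (a point): Centre of the loose garlic bulb, 56 across and high, on the worktop beyond the tin: leave it alone.
Things that resemble listed ones, but are neither listed nor needed, are in the scene too. Leave any purple or yellow look-alike of the part that bears tin_center alone.

How it is judged:
On the way, in this order (a step that is already met when the one before it is completed fails the run):
1. the door has been swung wide open (beyond 1.2 rad) (value of joint door above 1.2 rad), for 0.1 s.
2. the tin has been slid at least half way through the opening, with the door still open (x of tin_center in the frame of cupboard_mouth above 0.01 m and y of tin_center in the frame of cupboard_mouth between -0.05 and 0.05 m and value of joint door above 0.6 rad), for 0.1 s.
At the end, for the whole second after the job is handed in: The door is shut (within 0.07 rad, about 8 mm at its free edge) and the tin stands upright (within 0.1 rad) inside the cupboard, behind the door (value of joint door below 0.07 rad and x of tin_center in the frame of cupboard_mouth between 0.03 and 0.1 m and y of tin_center in the frame of cupboard_mouth between -0.03 and 0.03 m and angle between tin_center's own z axis and vertical below 0.1 rad); the robot touches nothing.
It fails at once if the tin is lifted more than 20 mm off the worktop (height (world z) of tin_center above 0.043 m).
It fails at once if the tin is tipped by more than 0.5 rad (angle between tin_center's own z axis and vertical above 0.5 rad).
It fails at once if the yogurt tub or the garlic bulb is shifted by more than 30 mm (distance of any of tub_center, garlic_center from where it was at the start of the episode above 0.03 m).
It also fails if it takes over 64 s, if anything falls off the work surface, if the arm or the gripper's body presses on something with over 40 N, if the wrist force passes 120 N, or if a joint passes its speed limit or range.

### The arm

A 7-joint arm with a two-finger parallel gripper is mounted at the origin on a cart in front of the work surface, level with it; the furniture and walls round the work are solid. World frame = base frame: x ahead of the robot, y to its left, z up, the work surface at z = 0. Lengths are in m, angles in rad, forces in N, time in s.
With the tool pointing down it reaches from about 0.425 to 0.875 m from the base axis. Payload 4.7 kg.
Tool frame: the origin (TCP) lies on the mounting face of the last link; the fingertips stand 182 mm ahead of it and the grasp point (between the pads) lies 164 mm ahead of it; x points along the fingers, y is the direction in which the jaws open and shut, and the axes are right-handed (so a half turn about x gives the same grasp; the last joint's range is limited). The gripper opens to 87 mm and grips with 3 to 60 N. Pads are 19 mm wide; open, the fingers measure 117 mm over their backs; the gripper's body (75 mm by 190 mm) begins 51 mm behind the grasp point.
Start: joints at [0.014, 0.321, -0.07, 1.45, 0.023, 1.371, -0.057], TCP at [0.65, -0, 0.405] pointing down, gripper open.
Joint ranges: [-2.86, 2.86], [-0.3, 2.09], [-1.38, 1.24], [0.06, 2.45], [-1.56, 4.7], [0.09, 2.05], [-2.69, 2.69]. Speed limits (rad/s): [2.57, 2.57, 3.14, 3.14, 3.14, 3.14, 3.14].

### API

Orientations are given as a rotation vector (axis times angle).
In Python, from bench import monitor, get_image, ctrl gives the robot as it stands.
- The arm moves only by the shell command python3 -m creep 'ROWS' [FORCE]. ROWS is JSON, a list of rows, each a list of 7 numbers: the shift along the tool's x, y, z in mm, then the turn, a rotation vector about the tool's x, y, z in rad, then the finger opening in mm, from 0 to 87. A call has 1 to 5 rows; each row shifts and turns the commanded pose from where the row before left it, along the tool's axes as they then stand; what a row does not reach is not made up. A row lasts 1/10 s, in which the tool goes at most 50 mm and 8.59 degrees, less where a joint would pass 70% of its speed; a pose out of reach is approached as far as the arm can. A call is refused whole if a number of a shift passes 50 or a number of a turn 0.15, either way. A call with a gripper value outside its range is refused whole. The fingers move at their own pace and stop on an object; FORCE is the grip in N (left out, the last holds). Time passes only in rows, so rows that do not move let the fingers close. It gives the time, the measured TCP pose, the force and the opening at its end, in the units of the state.
- monitor.get_state(): the state, without advancing time (a new reading comes with each control period).
- get_image(name): name is "scene" or "side" or "wrist"; returns a dict with "img" (480x640x3 uint8, red, green, blue), "mtx" (3x3 intrinsics, pixels), "D" ([k1, k2, p1, p2, k3] as OpenCV has them; the pictures are not rectified), "view" (4x4, takes a point from world to camera coordinates). Camera axes: x right, y up, looking along -z (the intrinsics and any distortion apply to the point x, -y, -z); pixel columns grow to the right and rows downward; lengths in m; the calibration is good to about 2 mm. A picture is of the moment at which its call begins. There is no depth.
- ctrl.close_job(): hands the job in, once; it reports no verdict.
The state is a dict: "time": time; "joint_positions": joint angles; "qd": joint speeds; "joint_torque": joint torques, N m; "position": TCP position; "tool_rot": TCP orientation; "ft_force": force on the tool from outside, world axes, zero at the start; "torque": the same for the moment, N m; "grip_width": opening from 0.0 (shut) to 1.0 (fully open).
Only numpy, scipy, OpenCV 4.12 (cv2) and the standard library are available. Lean on these libraries where they do the work, as an engineer would, in place of code of your own. Each camera call takes 0.05 s, during which the arm holds its last target.

## Working session

There is one attempt and no reset: what is moved stays moved. The work goes in short steps, Python scripts to look and compute and a shell command to move; the robot and the scene stay as the last step left them, time stands still between calls to the robot, and variables do not carry over. Pictures are saved under pics/ and viewed, and the job is handed in when it is done.

```bash
ls; mkdir -p pics
cat > h.py <<'E'
import cv2,numpy as np
from bench import monitor,get_image,ctrl
def snap(n,f):
    d=get_image(n); cv2.imwrite('pics/'+f,d['img'][:,:,::-1].copy())
    np.savez('pics/'+f+'.npz',mtx=d['mtx'],D=d['D'],view=d['view']); return d
def ray(d,uv):
    V=np.array(d['view']);p=cv2.undistortPoints(np.array([[uv]],float),np.array(d['mtx']),np.array(d['D']))[0,0]
    c=np.array([p[0],-p[1],-1.]);R=V[:3,:3];return -R.T@V[:3,3],R.T@c
def onz(d,uv,z):
    o,r=ray(d,uv);return o+r*(z-o[2])/r[2]
def proj(d,P):
    V=np.array(d['view']);c=(V[:3,:3]@np.atleast_2d(P).T).T+V[:3,3]
    c=c*[1,-1,-1];return cv2.projectPoints(c,np.zeros(3),np.zeros(3),np.array(d['mtx']),np.array(d['D']))[0][:,0]
E
python3 - <<'E'
from h import *
for n in['scene','side','wrist']:
    d=snap(n,n+'0.png')
print(monitor.get_state())
E
```

```text
pics
{'time': 0.15, 'joint_positions': array([ 0.01408911,  0.32164232, -0.0701004 ,  1.45139977,  0.02261538,
        1.37083075, -0.05694983]), 'qd': array([ 0.0006485 , -0.00363538, -0.00058815, -0.00289049, -0.00139431,
        0.00054883,  0.00055596]), 'joint_torque': array([ 2.16972071e-04, -4.91794288e+01, -4.04079035e-01, -3.12878716e+01,
       -6.39387709e-02,  4.04033612e-02,  9.90178205e-05]), 'position': array([ 6.49839066e-01, -1.78715470e-05,  4.03916951e-01]), 'tool_rot': array([ 1.2084194 ,  1.21022573, -1.21034095]), 'ft_force': array([ 0.15931924, -0.72959037, -0.56030372]), 'torque': array([0.02120441, 0.04798979, 0.06016952]), 'grip_width': 0.9994365800801579}
```

View pics/scene0.png

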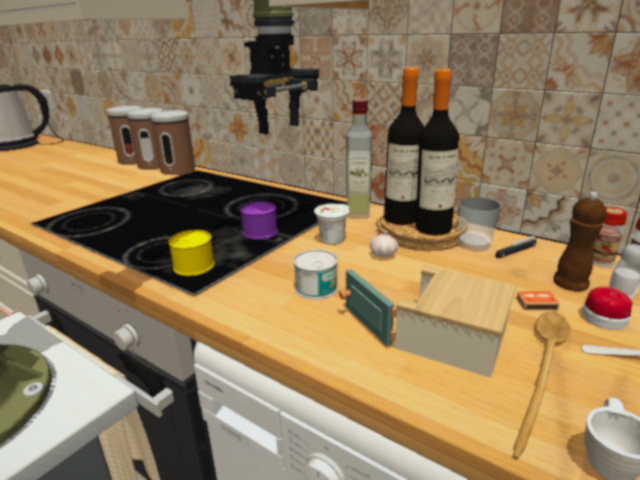

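View pics/side0.png

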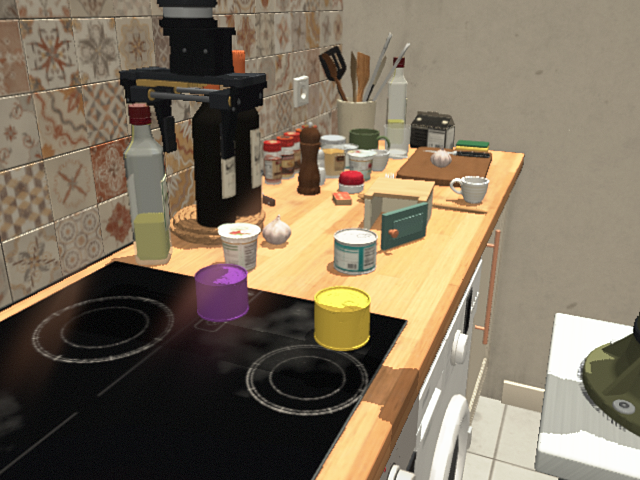

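View pics/wrist0.png

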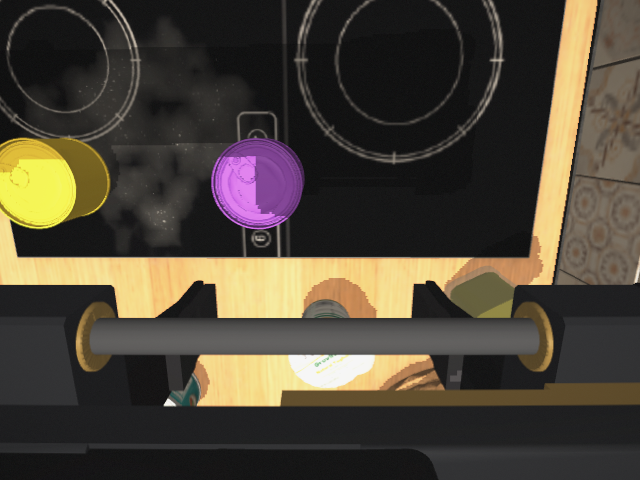

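Run:
```python
from h import *
a=cv2.imread('pics/scene0.png')[180:400,270:540];cv2.imwrite('pics/a.png',cv2.resize(a,None,fx=2.9,fy=2.7,interpolation=cv2.INTER_CUBIC))
a=cv2.imread('pics/side0.png')[160:300,200:450];cv2.imwrite('pics/b.png',cv2.resize(a,None,fx=3.2,fy=3.2,interpolation=cv2.INTER_CUBIC))
```

```text
(no output)
```

View pics/a.png

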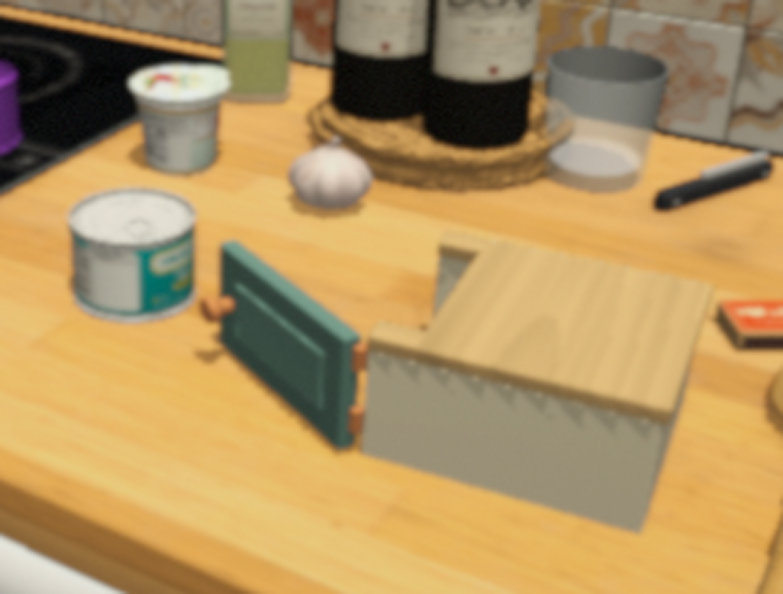

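View pics/b.png

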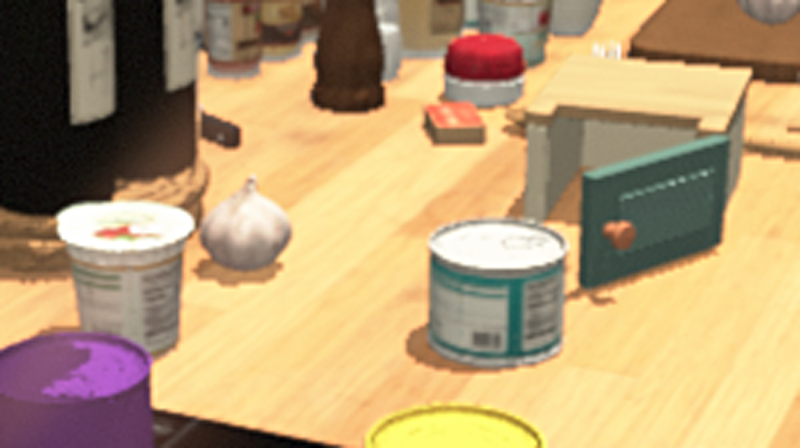

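```bash
cat > fit.py <<'E'
from h import *
from scipy.optimize import least_squares
class L(dict):pass
def load(f):
    z=np.load('pics/'+f+'.npz');return {k:z[k] for k in z}
S=load('scene0.png');B=load('side0.png')
a=lambda u,v:(270+u/2.9,180+v/2.7); b=lambda u,v:(200+u/3.2,160+v/3.2)
for nm,z,pa,pb in [('tin top',.052,(133,217),(498,246)),('tub top',.065,(182,85),(125,222)),('garlic',.022,(330,175),(246,237))]:
    print(nm,onz(S,a(*pa),z).round(4),onz(B,b(*pb),z).round(4))
cup=[(S,a(370,330),(0,-62,70)),(S,a(674,410),(None,-62,70)),(S,a(712,286),(None,62,70)),(S,a(441,236),(0,62,70)),(S,a(362,455),(0,-60,-6)),
(B,b(527,108),(0,62,70)),(B,b(728,130),(0,-62,70))]
door=[(S,a(224,242),(-12,118,68)),(S,a(350,342),(-12,2,68)),(S,a(338,446),(-12,2,-2)),(B,b(583,180),(-12,118,68)),(B,b(583,287),(-12,118,-2)),(B,b(726,137),(-12,2,68)),(B,b(620,236),(-28,105,33)),(S,a(210,306),(-28,105,33))]
def R(t):return np.array([[np.cos(t),-np.sin(t)],[np.sin(t),np.cos(t)]])
def pts(p):
    x,y,yaw,dep,th=p;o=[]
    for d,uv,q in cup:
        l=np.array([dep if q[0] is None else q[0]/1e3,q[1]/1e3]);w=R(yaw)@l+[x,y];o.append((d,uv,[*w,q[2]/1e3]))
    for d,uv,q in door:
        l=R(th)@np.array(q[:2])/1e3+[0,-.059];w=R(yaw)@l+[x,y];o.append((d,uv,[*w,q[2]/1e3]))
    return o
def res(p):return np.concatenate([proj(d,P)[0]-uv for d,uv,P in pts(p)])
s=least_squares(res,[.55,-.35,-1.5,.134,.8],loss='soft_l1')
print(s.x.round(4));print(res(s.x).reshape(-1,2).round(1).tolist())
E
python3 fit.py
```

```text
tin top [ 0.476  -0.2107  0.052 ] [ 0.4779 -0.1955  0.052 ]
tub top [ 0.6496 -0.1298  0.065 ] [ 0.659  -0.1163  0.065 ]
garlic [ 0.646  -0.2506  0.022 ] [ 0.642  -0.2213  0.022 ]
[ 0.4671 -0.3869 -1.4584  0.1343  0.9357]
[[-1.1, 1.6], [-0.1, -0.5], [0.5, -1.9], [1.8, -3.1], [-0.6, 0.1], [-1.0, -0.2], [-1.1, -1.1], [0.4, -1.4], [-1.9, -1.2], [0.1, 2.4], [1.6, -2.4], [-0.1, -0.2], [1.7, -0.7], [0.4, -0.9], [0.0, 0.7]]
```

```bash
cat >> fit.py <<'E'
print(S['D'],B['D'],S['mtx'],B['mtx'])
for d in(S,B):
    print(ray(d,(320,240)))
# triangulated 3D
def tri(u,v):
    A=[];r=[]
    for d,uv in((S,u),(B,v)):
        o,k=ray(d,uv);k/=np.linalg.norm(k);M=np.eye(3)-np.outer(k,k);A.append(M);r.append(M@o)
    return np.linalg.lstsq(np.vstack(A),np.concatenate(r),rcond=None)[0].round(4)
print(tri(a(133,217),b(498,246)),tri(a(182,85),b(125,222)),tri(a(330,175),b(246,237)),'known: cornerfar',tri(a(441,236),b(527,108)))
for d,f in((S,'scene0.png'),(B,'side0.png')):
    im=cv2.imread('pics/'+f);im=cv2.resize(im,None,fx=3,fy=3,interpolation=cv2.INTER_CUBIC)
    t=np.linspace(0,6.28,60)
    for z in(-.006,.052):
        c=np.c_[.477+.0375*np.cos(t),-.203+.0375*np.sin(t),t*0+z];q=proj(d,c)*3+1;cv2.polylines(im,[q.astype(int)],True,(0,0,255),1)
    for dd,uv,P in pts(s.x):
        if dd is d:
            cv2.circle(im,tuple((proj(d,P)[0]*3+1).astype(int)),4,(255,0,255),1)
    x0,y0=(330,225) if d is S else(310,165)
    cv2.imwrite('pics/ov_'+f,im[y0*3:y0*3+480,x0*3:x0*3+600])
E
python3 fit.py
```

```text
tin top [ 0.476  -0.2107  0.052 ] [ 0.4779 -0.1955  0.052 ]
tub top [ 0.6496 -0.1298  0.065 ] [ 0.659  -0.1163  0.065 ]
garlic [ 0.646  -0.2506  0.022 ] [ 0.642  -0.2213  0.022 ]
[ 0.4671 -0.3869 -1.4584  0.1343  0.9357]
[[-1.1, 1.6], [-0.1, -0.5], [0.5, -1.9], [1.8, -3.1], [-0.6, 0.1], [-1.0, -0.2], [-1.1, -1.1], [0.4, -1.4], [-1.9, -1.2], [0.1, 2.4], [1.6, -2.4], [-0.1, -0.2], [1.7, -0.7], [0.4, -0.9], [0.0, 0.7]]
[-0.01878875  0.          0.          0.          0.        ] [0.05058413 0.         0.         0.         0.        ] [[451.58809865   0.         318.73087353]
 [  0.         451.58809865 234.39266134]
 [  0.           0.           1.        ]] [[604.20344999   0.         325.07528929]
 [  0.         604.20344999 235.1801763 ]
 [  0.           0.           1.        ]]
(array([-0.06700681, -0.60899859,  0.40645829]), array([ 0.73581076,  0.52676897, -0.42574529]))
(array([0.15838472, 0.71071372, 0.42878041]), array([ 0.36357185, -0.85462996, -0.37088722]))
[ 0.4819 -0.2062  0.0478] [ 0.6619 -0.1222  0.0609] [ 0.6554 -0.2449  0.014 ] known: cornerfar [ 0.5253 -0.3794  0.0682]
```

View pics/ov_scene0.png

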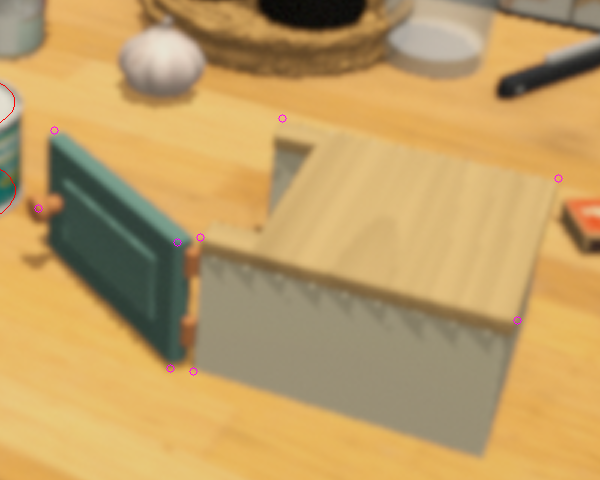

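View pics/ov_side0.png

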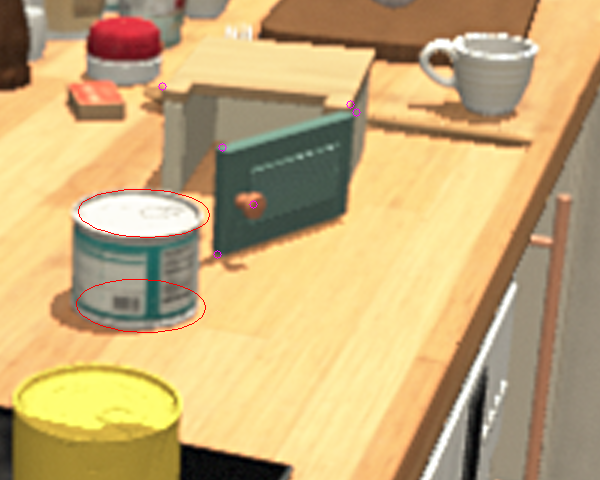

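```bash
cat > fit2.py <<'E'
import io,contextlib
with contextlib.redirect_stdout(io.StringIO()):
    from fit import *
def P2(p):
    cx,cy=p[:2];o=pts([*p[:3],.1343 if 0 else p[3],p[4]])
    o+=[(S,a(133,217),[p[5],p[6],.052]),(B,b(498,246),[p[5],p[6],.052])]
    t=[(S,a(140,318),[0,0]),]
    return o
def corr(d,P,c):
    V=np.array(d['view']).copy();dR=cv2.Rodrigues(np.array(c[:3]))[0];V[:3,:3]=dR@V[:3,:3];V[:3,3]=dR@V[:3,3]+c[3:]
    return proj({**d,'view':V},P)[0]
def res2(p,full=True):
    r=[corr(d,P,p[7:13] if d is S else p[13:19])-uv for d,uv,P in P2(p)]
    r=np.concatenate(r)
    return np.concatenate([r,p[7:10]/.004,p[13:16]/.004,p[10:13]/.002,p[16:19]/.002]) if full else r
q=least_squares(res2,[*s.x,.478,-.203]+[0]*12,loss='soft_l1')
print(q.x[:7].round(4),q.x[7:].round(4));print(res2(q.x,0).reshape(-1,2).round(1).tolist())
w=R(q.x[2]).T@(q.x[5:7]-q.x[:2]);print('tin in cup',w)
from scipy.spatial.transform import Rotation as Ro
print(Ro.from_rotvec(monitor.get_state()['tool_rot']).as_matrix().round(3))
E
python3 fit2.py
```

```text
[ 0.4725 -0.3853 -1.458   0.1352  0.9436  0.4851 -0.2044] [-0.0041  0.001  -0.0017  0.0003 -0.001  -0.0008 -0.0013 -0.0035 -0.0002
  0.0004 -0.0005 -0.    ]
[[-0.8, 2.0], [-0.1, -0.2], [0.3, -0.9], [1.8, -2.2], [-0.3, 0.2], [-1.5, 0.8], [-1.7, -0.2], [0.5, -0.5], [-1.5, -0.8], [0.4, 2.6], [1.2, -1.4], [-0.4, 0.9], [1.2, 0.2], [0.1, 0.2], [0.2, 1.5], [-0.2, -0.7], [0.2, -1.3]]
tin in cup [-0.17836493  0.03284701]
[[-0.001  1.     0.   ]
 [-0.     0.    -1.   ]
 [-1.    -0.001  0.   ]]
```

Run:
```python
from h import *
z=np.load('pics/wrist0.png.npz');d={k:z[k] for k in z}
print(ray(d,(320,240)),d['mtx'][0,0],d['D'])
for uv in[(0,0),(640,0),(320,0),(320,300),(60,280),(580,280)]:print(uv,onz(d,uv,.0).round(3))
```

```text
(array([0.64926743, 0.07133921, 0.38362861]), array([ 0.01428136, -0.25044996, -0.96820966])) 392.9449340506711 [-0.01298721  0.          0.          0.          0.        ]
(0, 0) [0.374 0.189 0.   ]
(640, 0) [0.934 0.189 0.   ]
(320, 0) [0.654 0.188 0.   ]
(320, 300) [ 0.655 -0.093  0.   ]
(60, 280) [ 0.384 -0.071  0.   ]
(580, 280) [ 0.926 -0.071  0.   ]
```

```bash
python3 -m creep '[[0,-50,0,0,0,0,87],[0,-50,0,0,0,0,60],[0,-50,0,0,0,0,30],[0,0,50,0,0,0,0],[0,0,50,0,0,0,0]]' && python3 -m creep '[[0,0,50,0,0,0,0],[0,0,50,0,0,0,0],[0,0,50,0,0,0,0],[0,0,50,0,0,0,0],[0,0,30,0,0,0,0]]'; python3 -m creep '[[0,0,0,0,0,0,0],[0,0,0,0,0,0,0]]'; python3 -c "
from h import *
snap('wrist','w1.png')"
```

```text
time: 0.65
position: [0.4984, -0.0994, 0.4049]
tool_rot: [1.206, 1.211, -1.205]
ft_force: [1.3, -0.6, 0.0]
grip_width: 0.724
time: 1.15
position: [0.4985, -0.3344, 0.4045]
tool_rot: [1.211, 1.206, -1.214]
ft_force: [-0.5, 0.2, -0.4]
grip_width: 0.262
time: 1.35
position: [0.4998, -0.3302, 0.4042]
tool_rot: [1.211, 1.21, -1.21]
ft_force: [0.0, -0.0, 0.4]
grip_width: 0.084
```

View pics/w1.png

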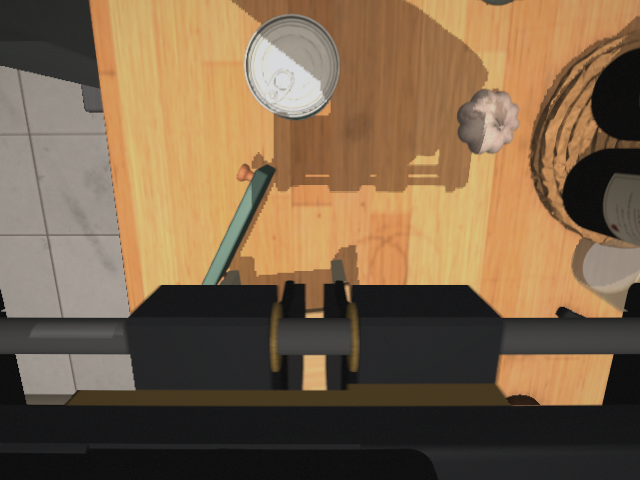

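```bash
python3 -m creep '[[0,0,50,0,0,0,0],[0,0,50,0,0,0,0],[0,0,40,0,0,0,0],[0,0,0,0,0,0,0],[0,0,0,0,0,0,0]]' ; python3 -c "
from h import *
snap('wrist','w2.png')"
```

```text
time: 1.9
position: [0.5007, -0.4691, 0.4042]
tool_rot: [1.21, 1.211, -1.208]
ft_force: [0.5, 0.9, -0.1]
grip_width: 0.003
```

View pics/w2.png

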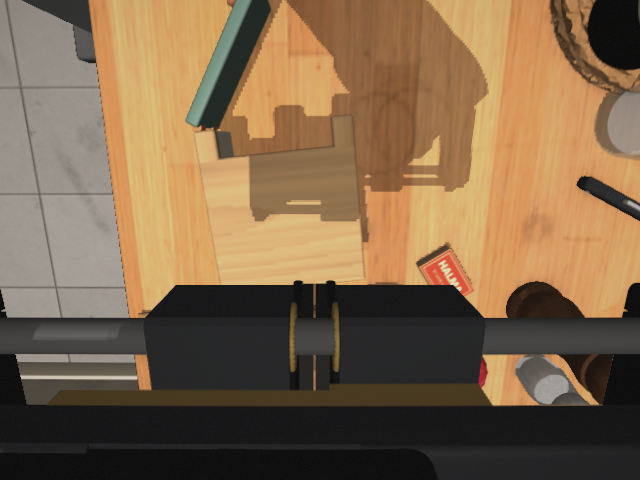

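Run:
```python
import cv2
a=cv2.imread('pics/w2.png')[0:190,170:380];cv2.imwrite('pics/w2z.png',cv2.resize(a,None,fx=3,fy=3,interpolation=cv2.INTER_CUBIC))
a=cv2.imread('pics/w1.png')[0:190,190:390];cv2.imwrite('pics/w1z.png',cv2.resize(a,None,fx=3,fy=3,interpolation=cv2.INTER_CUBIC))
```

```text
(no output)
```

View pics/w2z.png

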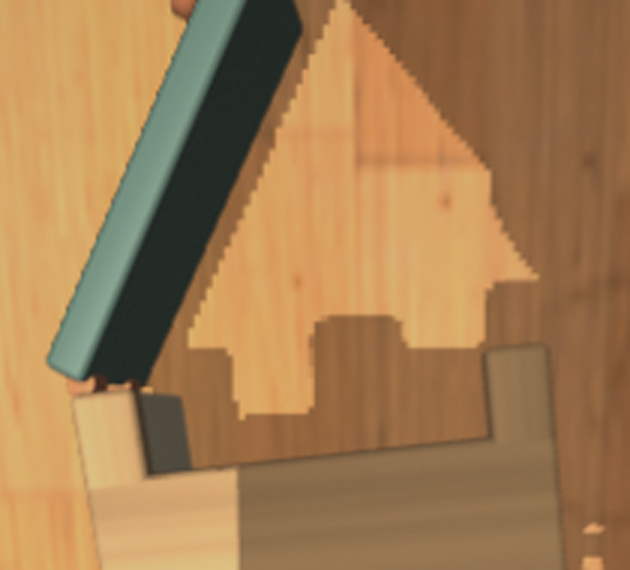

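View pics/w1z.png

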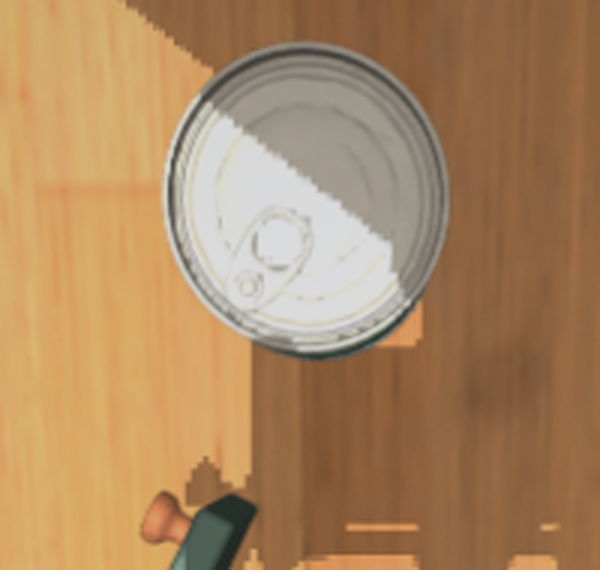

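```bash
cat > fit3.py <<'E'
from h import *
from scipy.optimize import least_squares
def load(f):
    z=np.load('pics/'+f+'.npz');return {k:z[k] for k in z}
W1=load('w1.png');W2=load('w2.png')
g=lambda u,v:(190+u/3,v/3); k=lambda u,v:(170+u/3,v/3)
print('tin',onz(W1,g(306,197),.052).round(4),'r edge',onz(W1,g(165,197),.052).round(4),onz(W1,g(448,197),.052).round(4))
cup=[(W2,k(72,398),(0,-62)),(W2,k(135,391),(0,-45)),(W2,k(146,477),(22,-45)),(W2,k(493,438),(22,45)),(W2,k(484,351),(0,45)),(W2,k(549,345),(0,62))]
door=[(W2,k(48,362),(-12,2)),(W2,k(90,381),(-1,2)),(W1,g(203,508),(-12,118)),(W1,g(236,495),(-1,118))]
def R(t):return np.array([[np.cos(t),-np.sin(t)],[np.sin(t),np.cos(t)]])
def res(p):
    x,y,yaw,th=p;r=[]
    for d,uv,q in cup: r.append(R(yaw)@np.array(q)/1e3+[x,y]-onz(d,uv,.07)[:2])
    for d,uv,q in door: r.append(R(yaw)@(R(th)@np.array(q)/1e3+[0,-.059])+[x,y]-onz(d,uv,.068)[:2])
    return np.concatenate(r)*1e3
s=least_squares(res,[.47,-.386,-1.458,.93],loss='soft_l1')
print(s.x.round(4));print(res(s.x).reshape(-1,2).round(1).tolist())
t=onz(W1,g(306,197),.052)[:2];print('tin cup',R(s.x[2]).T@(t-s.x[:2]))
E
python3 fit3.py
```

```text
tin [ 0.4822 -0.2036  0.052 ] r edge [ 0.4455 -0.2035  0.052 ] [ 0.5192 -0.2037  0.052 ]
[ 0.4691 -0.386  -1.4711  0.9923]
[[-0.4, 0.8], [0.2, 0.8], [0.9, 0.5], [0.1, -0.4], [0.4, -0.0], [0.9, 0.2], [-1.0, -0.5], [-1.7, -0.9], [-0.6, 0.7], [0.4, -7.7]]
tin cup [-0.18014015  0.03123554]
```

```bash
cat > st.py <<'E'
from h import *
from scipy.spatial.transform import Rotation as Ro
s=monitor.get_state();M=Ro.from_rotvec(s['tool_rot']).as_matrix();t=s['position']+.182*M[:,0]
yaw=-1.471;xc=np.array([np.cos(yaw),np.sin(yaw)]);yc=np.array([-xc[1],xc[0]]);r=t[:2]-[.4691,-.386]
print('t%.2f tip xc %.1f yc %.1f h %.1f'%(s['time'],1e3*r@xc,1e3*r@yc,1e3*(t[2]+.006)),'rot err (tool)',Ro.from_matrix(M.T@np.c_[[0,0,-1],[*yc,0],[*xc,0]]).as_rotvec().round(3),'f cup',(s['ft_force'][:2]@xc).round(1),(s['ft_force'][:2]@yc).round(1),s['ft_force'][2].round(1),'g',s['grip_width']*87//1)
E
python3 -m creep '[[0,0,0,-0.1,0,0,0],[0,-5,-50,0,0,0,0],[0,-5,-50,0,0,0,0],[30,-2,-36,0,0,0,0],[0,0,0,0,0,0,0]]'; python3 st.py
```

```text
time: 2.45
position: [0.4743, -0.3266, 0.3702]
tool_rot: [1.131, 1.272, -1.126]
ft_force: [0.0, 0.9, -0.4]
grip_width: 0.005
t2.45 tip xc -60.4 yc 10.1 h 194.2 rot err (tool) [ 0.012 -0.01   0.006] f cup -0.8 0.1 -0.4 g 0.0
```

```bash
python3 -m creep '[[0,0,0,0,0,0,0],[0,0,0,0,0,0,0]]'; python3 st.py
```

```text
time: 2.65
position: [0.4752, -0.3362, 0.3763]
tool_rot: [1.134, 1.252, -1.133]
ft_force: [0.8, -0.4, 0.2]
grip_width: 0.008
t2.65 tip xc -48.6 yc 11.5 h 200.3 rot err (tool) [ 0.001  0.002 -0.002] f cup 0.4 0.7 0.2 g 0.0
```

Well placed. Descend to a tip height of about 20 mm.

```bash
python3 -m creep '[[40,0,0,0,0,0,0],[40,0,0,0,0,0,0],[20,0,0,0,0,0,0],[0,0,0,0,0,0,0],[0,0,0,0,0,0,0]]'; python3 st.py;  python3 -m creep '[[20,0,0,0,0,0,0],[20,0,0,0,0,0,0],[20,0,0,0,0,0,0],[20,0,0,0,0,0,0],[0,0,0,0,0,0,0]]';python3 -m creep '[[0,0,0,0,0,0,0],[0,0,0,0,0,0,0]]'; python3 st.py; python3 -c "
from h import *
snap('side','s1.png')
snap('scene','c1.png')"
```

```text
time: 3.15
position: [0.4752, -0.3375, 0.276]
tool_rot: [1.136, 1.252, -1.136]
ft_force: [-0.1, -0.1, 0.5]
grip_width: 0.01
t3.15 tip xc -47.4 yc 11.1 h 100.0 rot err (tool) [-0.001  0.001 -0.001] f cup 0.1 -0.1 0.5 g 0.0
time: 3.65
position: [0.4747, -0.3367, 0.1945]
tool_rot: [1.135, 1.256, -1.136]
ft_force: [-0.2, 0.3, 0.3]
grip_width: 0.006
time: 3.85
position: [0.4756, -0.3372, 0.1971]
tool_rot: [1.135, 1.251, -1.134]
ft_force: [0.1, -1.0, 1.0]
grip_width: 0.003
t3.85 tip xc -47.4 yc 11.9 h 21.1 rot err (tool) [ 0.     0.002 -0.003] f cup 1.0 -0.0 1.0 g 0.0
```

View pics/s1.png

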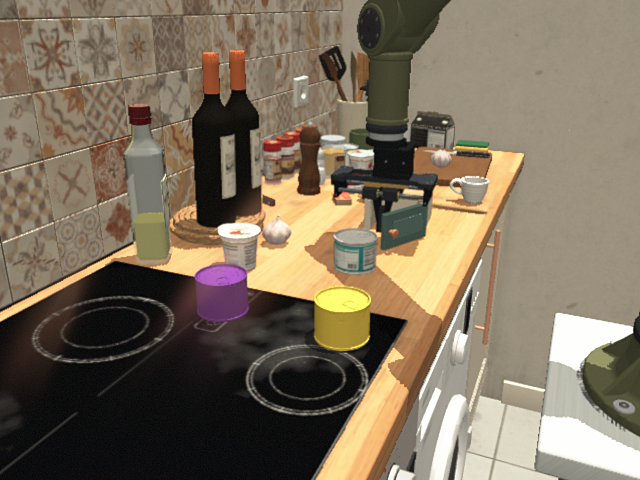

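View pics/c1.png

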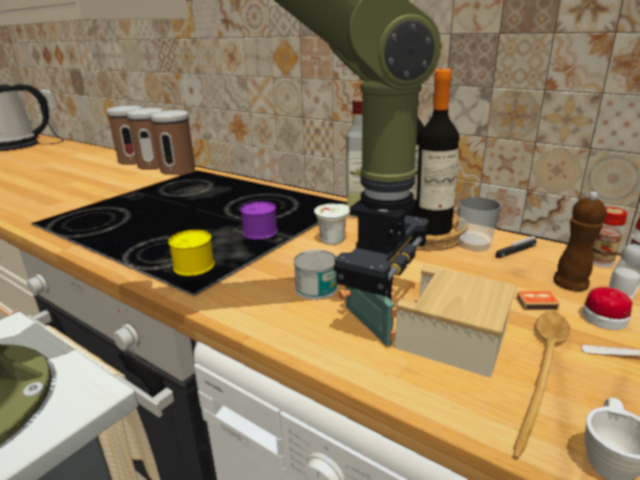

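```bash
python3 -m creep '[[0,-5,-8,0,0,0,0],[0,-5,-7,0,0,0,0],[0,-7,-6,0,0,0,0],[0,-7,-5,0,0,0,0],[0,-8,-4,0,0,0,0]]'; python3 st.py;  python3 -m creep '[[0,-8,-4,0,0,0,0],[0,-7,-3,0,0,0,0],[0,-7,-2,0,0,0,0],[0,-4,-1,0,0,0,0],[0,0,0,0,0,0,0]]';python3 -m creep '[[0,0,0,0,0,0,0],[0,0,0,0,0,0,0]]'; python3 st.py; python3 -c "
from h import *
snap('side','s2.png')
snap('wrist','w3.png')"
```

```text
time: 4.45
position: [0.4391, -0.3092, 0.1949]
tool_rot: [1.135, 1.255, -1.135]
ft_force: [1.2, -1.1, 0.2]
grip_width: 0.005
t4.45 tip xc -79.4 yc -22.1 h 18.9 rot err (tool) [ 0.001  0.    -0.   ] f cup 1.2 1.1 0.2 g 0.0
time: 4.95
position: [0.4122, -0.3024, 0.1947]
tool_rot: [1.136, 1.255, -1.136]
ft_force: [-0.8, 0.4, -0.4]
grip_width: 0.006
time: 5.15
position: [0.4131, -0.3024, 0.1947]
tool_rot: [1.135, 1.255, -1.135]
ft_force: [0.4, 0.2, 1.0]
grip_width: 0.004
t5.15 tip xc -88.8 yc -47.4 h 18.7 rot err (tool) [ 0. -0.  0.] f cup -0.2 0.4 1.0 g 0.0
```

View pics/s2.png

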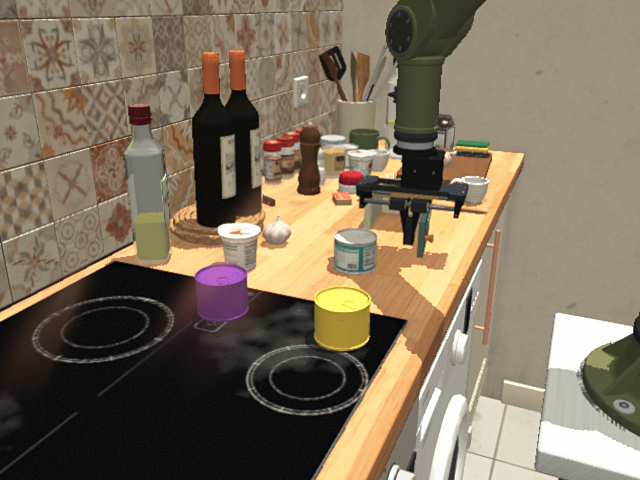

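View pics/w3.png

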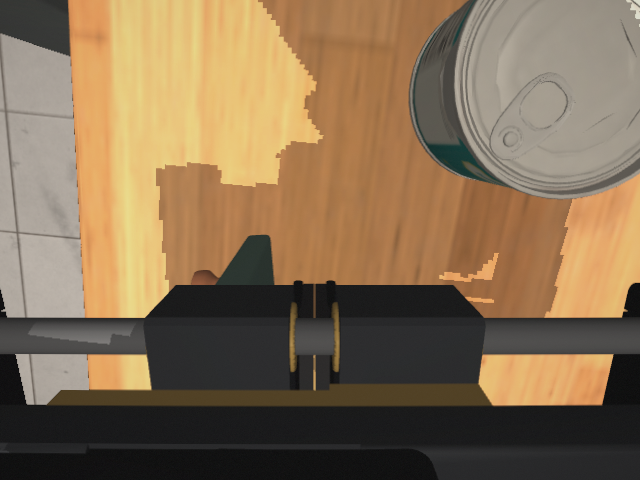

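```bash
python3 -m creep '[[-40,0,0,0,0,0,0],[-40,0,0,0,0,0,0],[0,25,-40,0,0,0,20],[0,25,-40,0,0,0,40],[0,25,-40,0,0,0,40]]' && python3 -m creep '[[0,3,-32,0,0,0,40],[0,0,0,0,0,0,40],[0,0,0,0,0,0,40],[0,0,0,0,0,0,40]]'; python3 st.py; python3 -c "
from h import *
snap('side','s3.png')
snap('scene','c3.png')"
```

```text
time: 5.75
position: [0.4762, -0.1743, 0.2754]
tool_rot: [1.137, 1.253, -1.135]
ft_force: [0.1, -0.6, -0.2]
grip_width: 0.194
time: 6.15
position: [0.4751, -0.1446, 0.2747]
tool_rot: [1.136, 1.254, -1.137]
ft_force: [0.7, -0.5, -0.0]
grip_width: 0.448
t6.15 tip xc -239.5 yc 30.0 h 98.7 rot err (tool) [-0.001  0.001  0.   ] f cup 0.6 0.7 -0.0 g 38.0
```

View pics/s3.png

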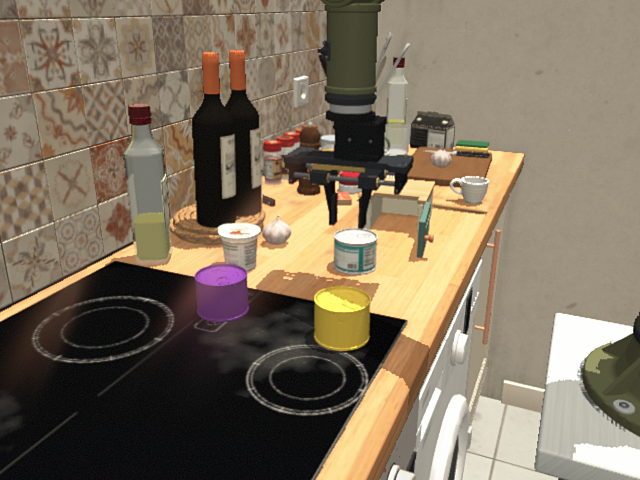

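View pics/c3.png

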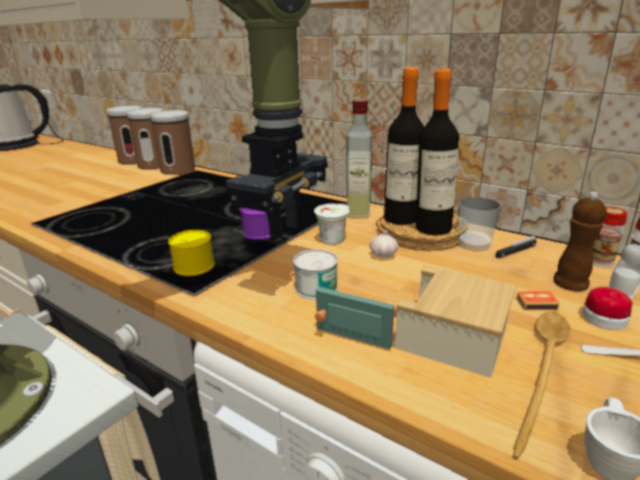

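```bash
python3 -m creep '[[25,0,-2,0,0,0,40],[25,0,0,0,0,0,40],[20,0,0,0,0,0,40],[11,0,0,0,0,0,40],[0,0,0,0,0,0,40]]'; python3 st.py; python3 -c "
from h import *
snap('side','s4.png')
snap('wrist','w4.png')"
```

```text
time: 6.75
position: [0.4743, -0.142, 0.1924]
tool_rot: [1.135, 1.257, -1.138]
ft_force: [-0.3, 0.1, 0.0]
grip_width: 0.46
t6.75 tip xc -242.4 yc 28.9 h 16.4 rot err (tool) [-0.001 -0.001  0.003] f cup -0.1 -0.3 0.0 g 40.0
```

View pics/s4.png

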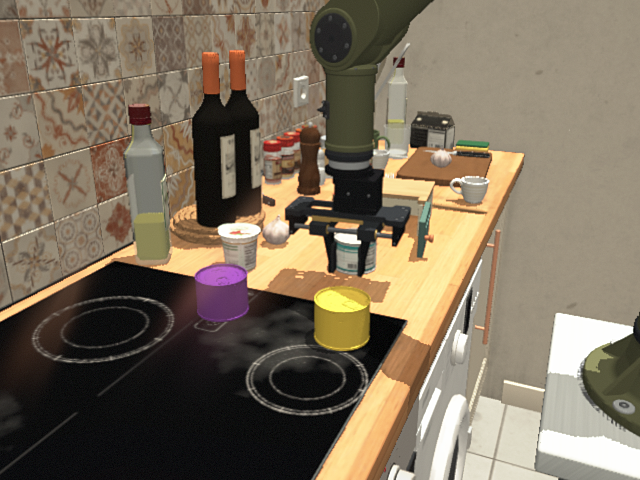

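```bash
python3 -m creep '[[0,1,8,0,0,0,40],[0,0,6,0,0,0,40],[0,0,6,0,0,0,40],[0,-2,8,0,0,0,40],[0,-2,8,0,0,0,40]]'; python3 -m creep '[[0,-2,8,0,0,0,40],[0,-2,8,0,0,0,40],[0,-2,8,0,0,0,40],[0,-2,8,0,0,0,40],[0,0,0,0,0,0,40]]'; python3 st.py; python3 -c "
from h import *
snap('side','s5.png')
snap('scene','c5.png')"
```

```text
time: 7.35
position: [0.4762, -0.1775, 0.1943]
tool_rot: [1.136, 1.255, -1.134]
ft_force: [0.6, 3.0, 2.6]
grip_width: 0.459
time: 7.85
position: [0.4705, -0.212, 0.1937]
tool_rot: [1.136, 1.253, -1.137]
ft_force: [0.0, 0.4, -0.2]
grip_width: 0.458
t7.85 tip xc -172.8 yc 18.8 h 17.7 rot err (tool) [-0.002  0.002  0.   ] f cup -0.4 0.0 -0.2 g 39.0
```

View pics/s5.png

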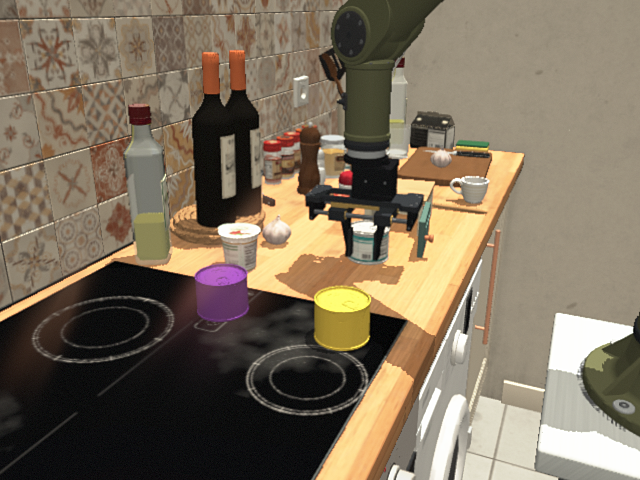

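View pics/c5.png

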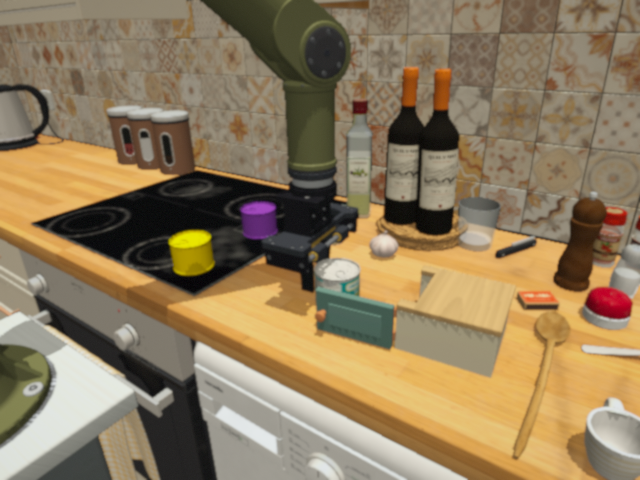

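```bash
python3 -m creep '[[0,-3,8,0,0,0,40],[0,-3,8,0,0,0,40],[0,-3,8,0,0,0,40],[0,-3,8,0,0,0,40],[0,-2,8,0,0,0,40]]'; python3 -m creep '[[0,-2,8,0,0,0,40],[0,-1,8,0,0,0,40],[0,-1,8,0,0,0,40],[0,0,4,0,0,0,40],[0,0,0,0,0,0,40]]'; python3 st.py; python3 -c "
from h import *
snap('side','s6.png')
snap('scene','c6.png')"
```

```text
time: 8.45
position: [0.4605, -0.2523, 0.1936]
tool_rot: [1.135, 1.255, -1.136]
ft_force: [-0.3, 1.2, -0.9]
grip_width: 0.459
time: 8.95
position: [0.4599, -0.2805, 0.1939]
tool_rot: [1.136, 1.254, -1.136]
ft_force: [0.3, -0.1, -0.2]
grip_width: 0.459
t8.95 tip xc -105.7 yc 1.4 h 17.9 rot err (tool) [-0.001  0.001 -0.   ] f cup 0.1 0.3 -0.2 g 39.0
```

View pics/s6.png

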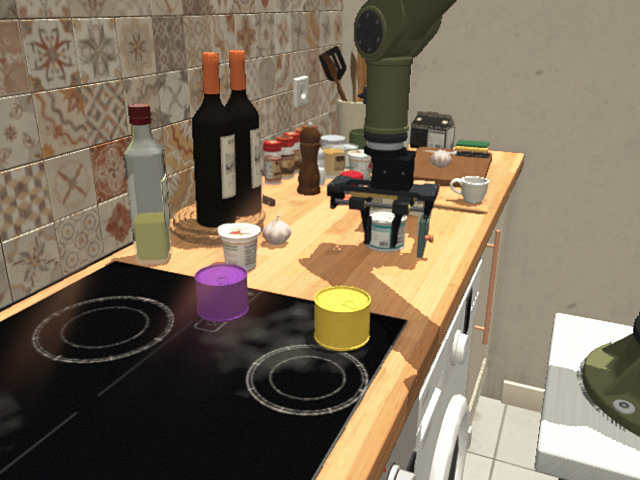

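View pics/c6.png

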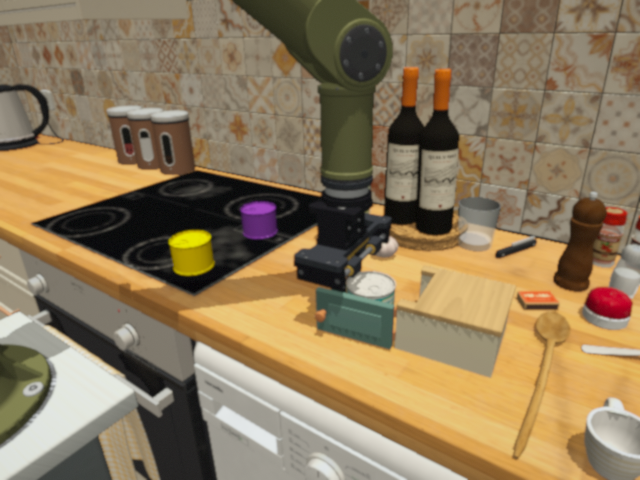

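```bash
cat > ov.py <<'E'
import sys
from h import *
yaw=-1.471;xc=np.array([np.cos(yaw),np.sin(yaw)]);yc=np.array([-xc[1],xc[0]])
x,y=float(sys.argv[1])/1e3,float(sys.argv[2])/1e3;c=np.array([.4691,-.386])+x*xc+y*yc
t=np.linspace(0,6.28,60);out=[]
for f in sys.argv[3:]:
    z=np.load('pics/'+f+'.npz');d={k:z[k] for k in z};im=cv2.resize(cv2.imread('pics/'+f),None,fx=4,fy=4,interpolation=cv2.INTER_CUBIC)
    for h in(-.006,.052):
        q=proj(d,np.c_[c[0]+.0375*np.cos(t),c[1]+.0375*np.sin(t),t*0+h])*4+1.5;cv2.polylines(im,[q.astype(int)],True,(0,0,255),1)
    m=q.mean(0).astype(int);out.append(im[max(0,m[1]-200):max(0,m[1]-200)+440,m[0]-200:m[0]+200])
cv2.imwrite('pics/ov.png',np.hstack(out))
E
python3 ov.py -64 1 c6.png s6.png
```

```text
(no output)
```

View pics/ov.png

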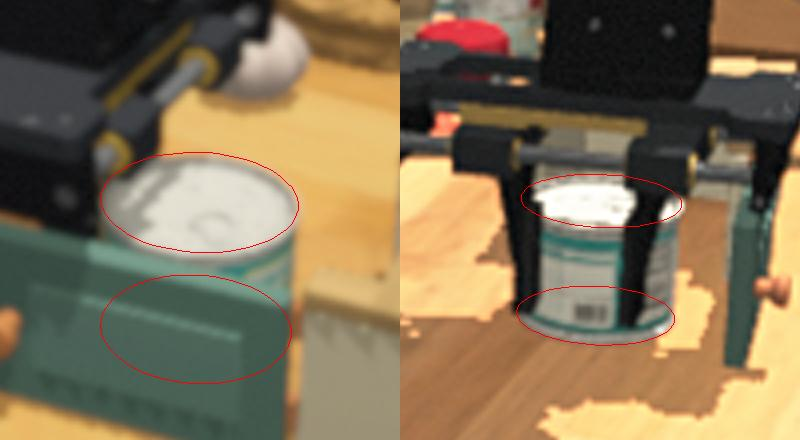

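```bash
python3 -m creep '[[0,0,8,0,0,0,40],[0,0,8,0,0,0,40],[0,0,8,0,0,0,40],[0,0,8,0,0,0,40],[0,0,8,0,0,0,40]]'; python3 st.py; python3 -m creep '[[0,0,6,0,0,0,40],[0,0,6,0,0,0,40],[0,0,6,0,0,0,40],[0,0,6,0,0,0,40],[0,0,6,0,0,0,40]]'; python3 st.py; python3 -c "
from h import *
snap('scene','c7.png')
snap('side','s7.png')"; python3 ov.py 6 1 c7.png s7.png
```

```text
time: 9.55
position: [0.4639, -0.3202, 0.1937]
tool_rot: [1.135, 1.255, -1.135]
ft_force: [0.4, 1.6, -0.5]
grip_width: 0.46
t9.55 tip xc -66.1 yc 1.3 h 17.7 rot err (tool) [-0. -0.  0.] f cup -1.6 0.6 -0.5 g 40.0
time: 10.05
position: [0.4669, -0.3496, 0.1937]
tool_rot: [1.135, 1.255, -1.135]
ft_force: [-0.1, 1.3, -0.1]
grip_width: 0.459
t10.05 tip xc -36.4 yc 1.4 h 17.7 rot err (tool) [ 0.  0. -0.] f cup -1.3 0.0 -0.1 g 39.0
```

View pics/ov.png

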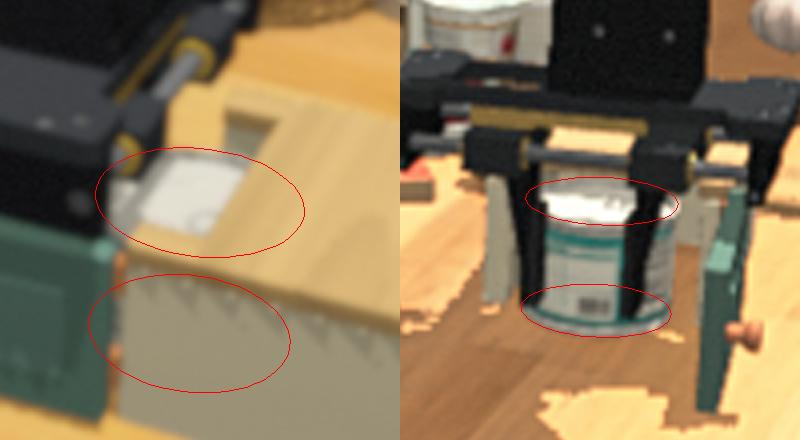

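Entering cleanly. Push on about 40 mm more, to a tin centre of about 46 mm.

```bash
python3 -m creep '[[0,0,6,0,0,0,40],[0,0,6,0,0,0,40],[0,0,6,0,0,0,40],[0,0,6,0,0,0,40],[0,0,4,0,0,0,40]]'; python3 st.py; python3 -m creep '[[0,0,4,0,0,0,40],[0,0,4,0,0,0,40],[0,0,3,0,0,0,40],[0,0,2,0,0,0,40],[0,0,0,0,0,0,40]]'; python3 st.py; python3 -c "
from h import *
snap('scene','c8.png')
snap('side','s8.png')"; python3 ov.py 46 1 c8.png s8.png
```

```text
time: 10.65
position: [0.4696, -0.3779, 0.1938]
tool_rot: [1.135, 1.254, -1.136]
ft_force: [-0.0, 1.6, 0.2]
grip_width: 0.462
t10.65 tip xc -8.0 yc 1.3 h 17.8 rot err (tool) [-0.  0. -0.] f cup -1.6 0.1 0.2 g 40.0
time: 11.15
position: [0.471, -0.3904, 0.1938]
tool_rot: [1.135, 1.254, -1.135]
ft_force: [-0.0, 0.9, -0.1]
grip_width: 0.456
t11.15 tip xc 4.7 yc 1.4 h 17.8 rot err (tool) [-0.     0.001 -0.   ] f cup -0.9 0.0 -0.1 g 39.0
```

View pics/ov.png

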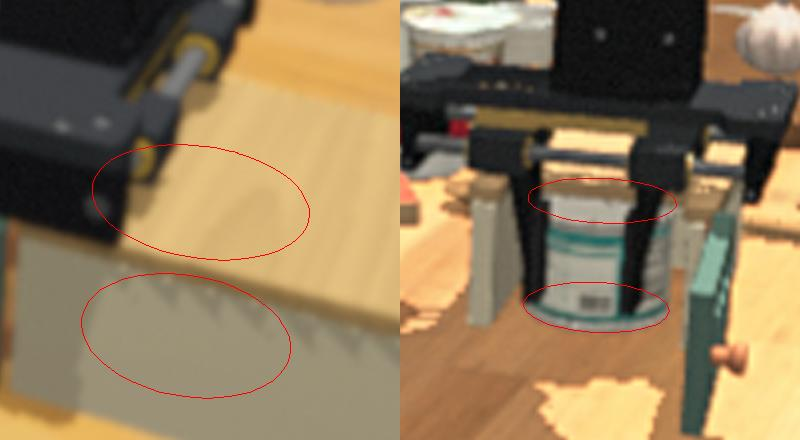

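```bash
python3 -m creep '[[0,0,2,0,0,0,40],[0,0,1,0,0,0,40],[0,0,0,0,0,0,40]]'; python3 st.py; python3 -m creep '[[0,0,-8,0,0,0,40],[0,0,-20,0,0,0,40],[0,0,-30,0,0,0,40],[-30,0,-30,0,0,0,40],[-40,0,-20,0,0,0,20]]'; python3 -m creep '[[-30,0,0,0,0,0,0],[0,0,0,0,0,0,0]]'; python3 st.py; python3 -c "
from h import *
snap('scene','c9.png')
snap('side','s9.png')
snap('wrist','w9.png')"; python3 ov.py 49 1 c9.png s9.png
```

```text
time: 11.55
position: [0.4713, -0.393, 0.1938]
tool_rot: [1.135, 1.255, -1.135]
ft_force: [1.0, 0.8, 1.1]
grip_width: 0.46
t11.55 tip xc 7.1 yc 1.5 h 17.8 rot err (tool) [ 0. -0. -0.] f cup -0.7 1.0 1.1 g 40.0
time: 12.05
position: [0.4593, -0.2827, 0.2622]
tool_rot: [1.134, 1.261, -1.136]
ft_force: [0.4, 1.0, 0.3]
grip_width: 0.426
time: 12.25
position: [0.462, -0.2857, 0.2989]
tool_rot: [1.134, 1.245, -1.13]
ft_force: [0.2, -0.3, 0.4]
grip_width: 0.27
t12.25 tip xc -99.5 yc 4.5 h 122.9 rot err (tool) [ 0.002  0.006 -0.008] f cup 0.3 0.1 0.4 g 23.0
```

View pics/ov.png

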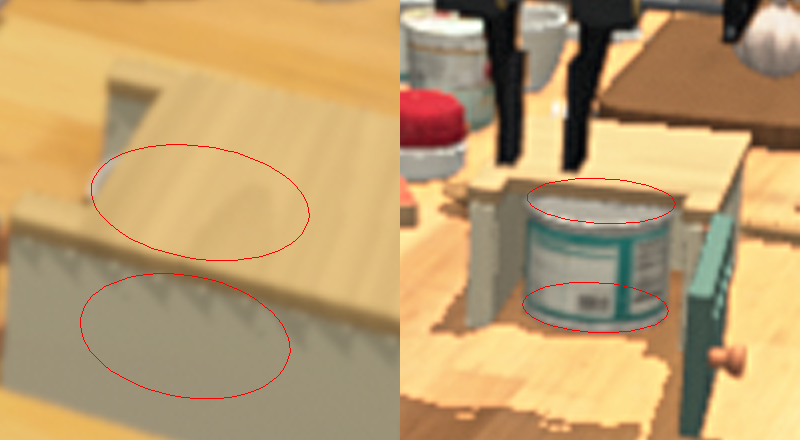

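View pics/s9.png

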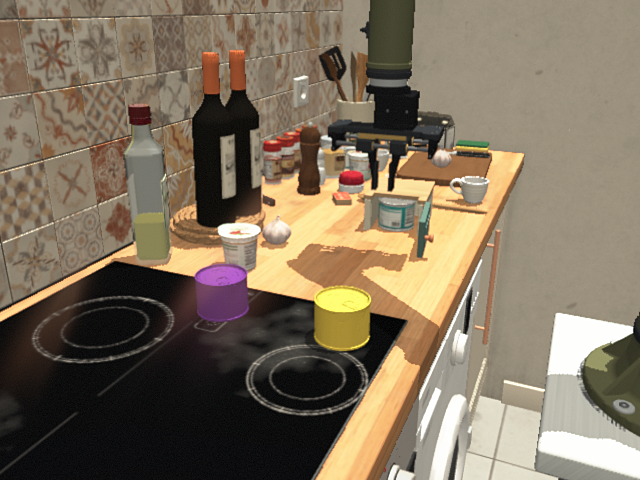

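View pics/w9.png

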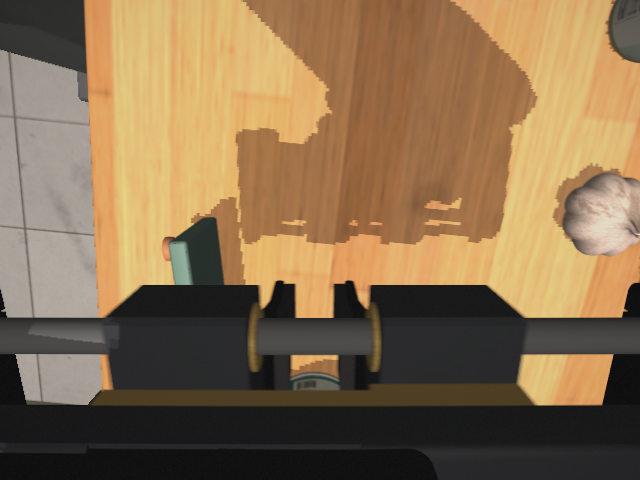

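```bash
python3 -m creep '[[0,-30,7,0,0,0,0],[0,-30,7,0,0,0,0],[0,-30,7,0,0,0,0],[0,-29,7,0,0,0,0],[0,0,0,0,0,0,0]]'; python3 -m creep '[[0,0,0,0,0,0,0],[0,0,0,0,0,0,0]]'; python3 st.py; python3 -c "
from h import *
snap('scene','c10.png')"
```

```text
time: 12.9
position: [0.3405, -0.327, 0.2919]
tool_rot: [1.139, 1.256, -1.142]
ft_force: [-0.8, 0.2, 0.3]
grip_width: 0.003
time: 13.1
position: [0.3455, -0.3248, 0.293]
tool_rot: [1.135, 1.256, -1.135]
ft_force: [0.5, -0.7, 0.8]
grip_width: 0.002
t13.10 tip xc -73.3 yc -117.0 h 117.0 rot err (tool) [ 0.001 -0.001  0.001] f cup 0.8 0.4 0.8 g 0.0
```

View pics/c10.png

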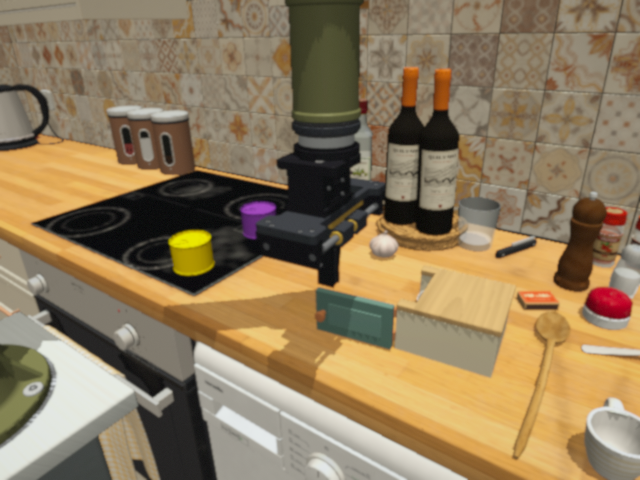

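```bash
python3 -m creep '[[30,0,2,0,0,0,0],[30,0,0,0,0,0,0],[25,0,0,0,0,0,0],[12,0,0,0,0,0,0],[0,0,0,0,0,0,0]]'; python3 st.py; python3 -c "
from h import *
snap('scene','c11.png')"
```

```text
time: 13.65
position: [0.3451, -0.3264, 0.1951]
tool_rot: [1.135, 1.259, -1.135]
ft_force: [-0.0, -0.3, 0.6]
grip_width: 0.002
t13.65 tip xc -72.1 yc -118.0 h 19.1 rot err (tool) [ 0.001 -0.002  0.003] f cup 0.3 -0.0 0.6 g 0.0
```

View pics/c11.png

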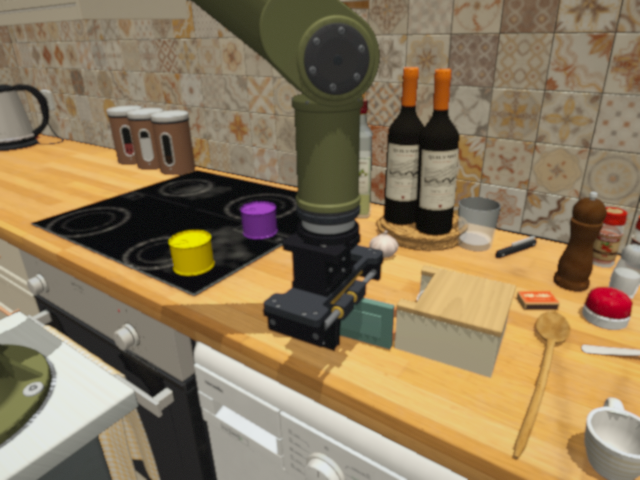

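```bash
python3 -m creep '[[0,10,-1,0,0,0,0],[0,10,-2,0,0,0,0],[0,9,-2,0,0,0,0],[0,9,-2,0,0,0,0],[0,8,-2,0,0,0,0]]'; python3 st.py; python3 -m creep '[[0,8,0,0,0,0,0],[0,8,0,0,0,0,0],[0,8,0,0,0,0,0],[0,8,1,0,0,0,0],[0,0,0,0,0,0,0]]'; python3 st.py; python3 -c "
from h import *
snap('scene','c12.png')"
```

```text
time: 14.2
position: [0.3909, -0.3134, 0.1971]
tool_rot: [1.135, 1.254, -1.135]
ft_force: [-0.5, -0.0, 0.7]
grip_width: 0.006
t14.20 tip xc -79.9 yc -70.5 h 21.1 rot err (tool) [ 0.001  0.    -0.   ] f cup -0.0 -0.5 0.7 g 0.0
time: 14.7
position: [0.4233, -0.3113, 0.1969]
tool_rot: [1.135, 1.254, -1.134]
ft_force: [0.3, 0.5, -0.2]
grip_width: 0.007
t14.70 tip xc -78.8 yc -38.0 h 20.9 rot err (tool) [ 0.001  0.    -0.001] f cup -0.5 0.4 -0.2 g 0.0
```

View pics/c12.png

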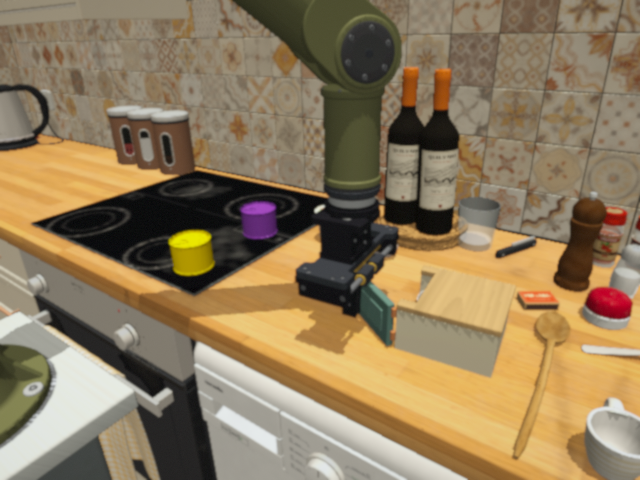

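```bash
python3 -m creep '[[0,7,3,0,0,0,0],[0,7,3,0,0,0,0],[0,7,3,0,0,0,0],[0,6,5,0,0,0,0],[0,6,5,0,0,0,0]]'; python3 st.py; python3 -m creep '[[0,6,6,0,0,0,0],[0,5,6,0,0,0,0],[0,4,6,0,0,0,0],[0,3,5,0,0,0,0],[0,0,0,0,0,0,0]]'; python3 st.py; python3 -c "
from h import *
snap('scene','c13.png')
snap('side','s13.png')"
```

```text
time: 15.25
position: [0.4572, -0.3275, 0.1967]
tool_rot: [1.135, 1.255, -1.135]
ft_force: [-0.6, 0.3, -0.1]
grip_width: 0.006
t15.25 tip xc -59.4 yc -6.0 h 20.7 rot err (tool) [ 0.  0. -0.] f cup -0.4 -0.6 -0.1 g 0.0
time: 15.75
position: [0.4772, -0.3491, 0.1969]
tool_rot: [1.135, 1.253, -1.136]
ft_force: [0.3, 0.5, 0.7]
grip_width: 0.004
t15.75 tip xc -35.8 yc 11.8 h 20.9 rot err (tool) [-0.     0.001 -0.001] f cup -0.5 0.4 0.7 g 0.0
```

View pics/c13.png

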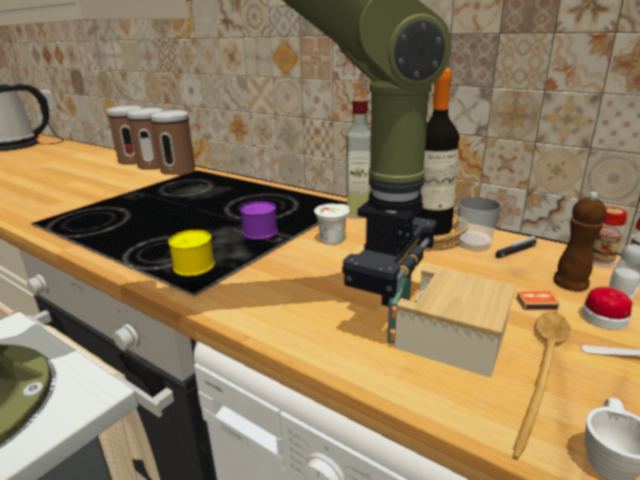

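View pics/s13.png

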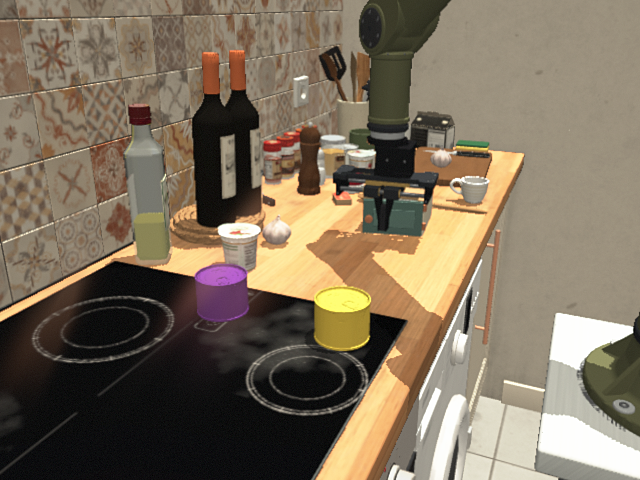

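Almost shut; push on gently while watching the force.

```bash
python3 -m creep '[[0,1,4,0,0,0,0],[0,0,3,0,0,0,0],[0,0,2,0,0,0,0],[0,0,0,0,0,0,0]]'; python3 st.py; python3 -m creep '[[0,0,2,0,0,0,0],[0,0,2,0,0,0,0],[0,0,0,0,0,0,0]]'; python3 st.py
```

```text
time: 16.25
position: [0.4786, -0.3575, 0.1969]
tool_rot: [1.135, 1.254, -1.136]
ft_force: [0.2, -0.7, -1.2]
grip_width: 0.005
t16.25 tip xc -27.3 yc 12.4 h 20.9 rot err (tool) [-0.  0. -0.] f cup 0.7 0.2 -1.2 g 0.0
time: 16.55
position: [0.4791, -0.3613, 0.1968]
tool_rot: [1.135, 1.254, -1.135]
ft_force: [0.8, 1.0, -0.0]
grip_width: 0.007
t16.55 tip xc -23.5 yc 12.4 h 20.8 rot err (tool) [-0.  0. -0.] f cup -0.9 0.8 -0.0 g 0.0
```

```bash
python3 -m creep '[[0,0,1,0,0,0,0],[0,0,1,0,0,0,0],[0,0,0,0,0,0,0]]'; python3 st.py; python3 -m creep '[[0,0,1,0,0,0,0],[0,0,1,0,0,0,0],[0,0,0,0,0,0,0]]'; python3 st.py
```

```text
time: 16.85
position: [0.4793, -0.3618, 0.1967]
tool_rot: [1.136, 1.258, -1.134]
ft_force: [-1.8, 4.4, 3.6]
grip_width: 0.009
t16.85 tip xc -23.5 yc 12.4 h 20.7 rot err (tool) [ 0.001 -0.003  0.001] f cup -4.6 -1.3 3.6 g 0.0
time: 17.15
position: [0.4795, -0.3624, 0.1967]
tool_rot: [1.137, 1.262, -1.133]
ft_force: [-3.0, 9.1, 7.5]
grip_width: 0.005
t17.15 tip xc -23.6 yc 12.3 h 20.7 rot err (tool) [ 0.002 -0.006  0.002] f cup -9.3 -2.1 7.5 g 0.0
```

```bash
python3 -m creep '[[0,0,-5,0,0,0,0],[0,0,-20,0,0,0,0],[-20,0,-40,0,0,0,0],[-40,0,-30,0,0,0,0],[-40,0,-30,0,0,0,0]]'; python3 -m creep '[[-40,0,-40,0,0,0,0],[-40,0,-40,0,0,0,0],[0,0,0,0,0,0,0],[0,0,0,0,0,0,0]]'; python3 st.py; python3 -c "
from h import *
snap('scene','c14.png')
snap('side','s14.png')
a=cv2.imread('pics/c14.png')[230:380,330:530];b=cv2.imread('pics/s14.png')[160:260,330:463]
cv2.imwrite('pics/z14.png',np.hstack([cv2.resize(a,(400,300),interpolation=2),cv2.resize(b,(400,300),interpolation=2)]))"
```

```text
time: 17.65
position: [0.4664, -0.2397, 0.2972]
tool_rot: [1.135, 1.255, -1.137]
ft_force: [1.8, 0.2, 0.5]
grip_width: 0.008
time: 18.05
position: [0.4601, -0.1703, 0.3685]
tool_rot: [1.134, 1.252, -1.133]
ft_force: [0.0, -0.9, 0.1]
grip_width: 0.007
t18.05 tip xc -215.2 yc 13.1 h 192.5 rot err (tool) [ 0.002  0.002 -0.003] f cup 0.9 -0.1 0.1 g 0.0
```

View pics/z14.png

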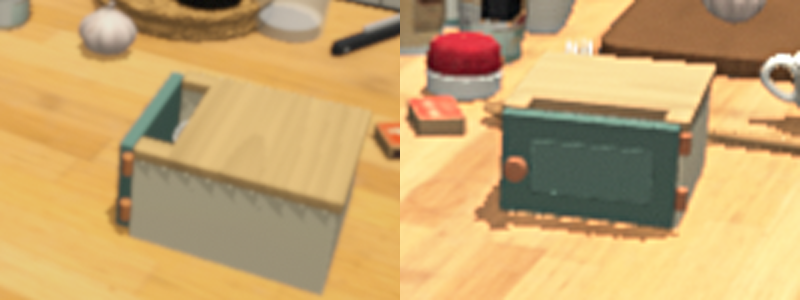

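View pics/s14.png

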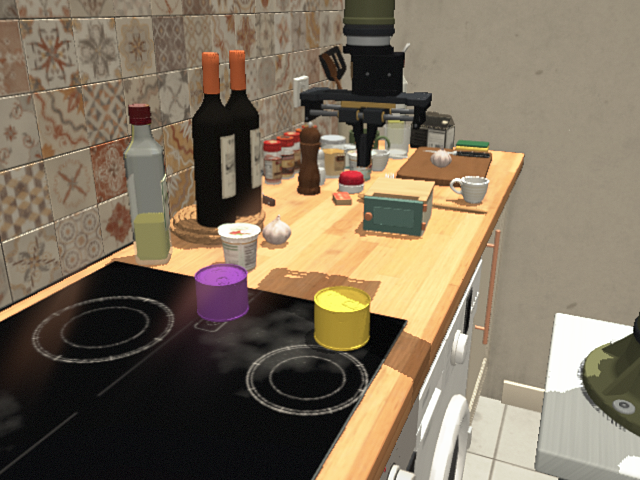

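```bash
python3 -m creep '[[-25,0,50,0,0,0,0],[0,0,50,0,0,0,0],[0,0,50,0,0,0,0],[0,0,50,0,0,0,0],[0,0,50,0,0,0,0]]'; python3 -m creep '[[0,0,45,0,0,0,0],[0,0,0,0,0,0,0],[0,0,0,0,0,0,0],[0,0,0,0,0,0,0]]'; python3 st.py; python3 -c "
from h import *
snap('wrist','w15.png')
a=cv2.imread('pics/w15.png')[60:250,170:400]
cv2.imwrite('pics/z15.png',cv2.resize(a,None,fx=3,fy=3,interpolation=2))"
```

```text
time: 18.65
position: [0.4832, -0.4173, 0.3876]
tool_rot: [1.136, 1.256, -1.139]
ft_force: [0.4, 0.2, 0.0]
grip_width: 0.011
time: 19.05
position: [0.4888, -0.4582, 0.3884]
tool_rot: [1.136, 1.257, -1.135]
ft_force: [0.2, 0.1, 0.3]
grip_width: 0.006
t19.05 tip xc 73.4 yc 12.1 h 212.4 rot err (tool) [ 0.    -0.002  0.001] f cup -0.1 0.3 0.3 g 0.0
```

View pics/z15.png

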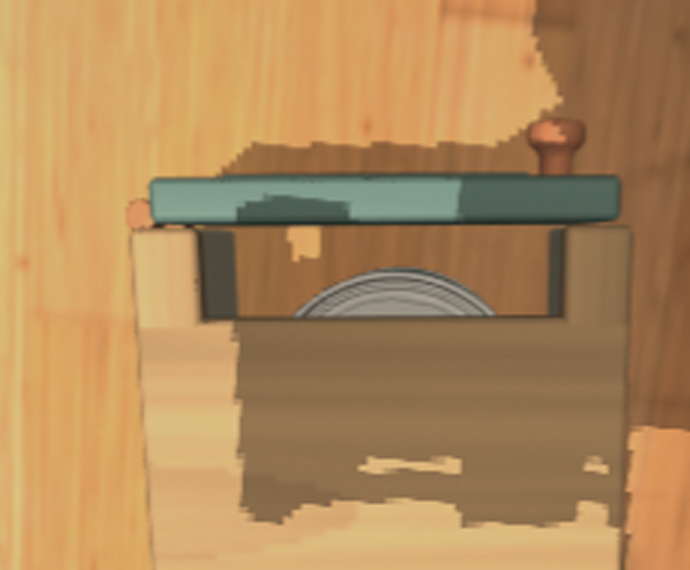

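```bash
python3 -c "
from h import *
print(ctrl.close_job())"
```

```text
the job is handed in; nothing more can be done
None
```

The tin is in the cupboard with the door shut, and I handed the job in after about 19 s of the 64 s. No verdict is reported.

- **Door opened:** I swung it from the inside with closed fingers to about 1.55–1.6 rad, judged from the pictures.
- **Tin slid in:** Two half-open fingers acted as a cradle and pushed it along the worktop, never lifting it. Forces stayed at about 4 N or less in the readings between moves. I estimate its centre at about 49 mm inside and 1 mm off the middle.
- **Door shut:** I pushed it from its outer face until it stopped, at about 12 N total.

**Last checks:**
- From above, the door lies parallel to the roof's front edge, and the tin's rim shows behind it, roughly centred.
- The side view shows the yogurt tub, the garlic bulb and both look-alikes where they started, though I judged this by eye and did not measure it.
- The gripper was about 210 mm above the worktop and touching nothing.

**Disagreement:** My first estimates from the scene and side cameras differed by up to about 15 mm for the tin and 30 mm for the garlic. I used the wrist-camera positions instead; those agreed to within about 2 mm, apart from one poorly marked door corner.

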